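# Close the lens case at the laser marker

### The arm

A 7-joint arm with a two-finger parallel gripper is mounted at the origin on the work surface. World frame = base frame: x ahead of the robot, y to its left, z up, the work surface at z = 0. Lengths are in m, angles in rad, forces in N, time in s.
With the tool pointing down it reaches from about 0.4 to 0.85 m from the base axis. Payload 4.5 kg.
Tool frame: the origin (TCP) lies between the finger pads; the fingertips stand 11 mm ahead of it and the grasp point (between the pads) lies 8 mm behind it (r.nose_length is the distance from the TCP to the fingertips, in m); z points along the fingers, y is the line along which they close (so a half turn about z gives the same grasp; the last joint's range is limited). The gripper opens to 88 mm and grips with 3 to 60 N. Pads are 18 mm wide; open, the fingers measure 123 mm over their backs; the gripper's body (75 mm by 187 mm) begins 45 mm behind the grasp point.
Start: joints at [1.24, 0.689, -0.195, 1.565, 0.157, 0.902, -0.215], TCP at [0.223, -0.584, 0.224] pointing down, gripper open.
Joint ranges: [-3.01, 3.01], [-0.46, 2.08], [-1.47, 1.51], [0.13, 2.56], [-1, 4.14], [0.04, 2.09], [-2.66, 2.66]. Speed limits (rad/s): [2.57, 2.57, 3.14, 3.14, 3.14, 3.14, 3.14].

### API

Orientations are given as a unit quaternion [x, y, z, w].
In Python, from plant import get_state, snapshot, camera_model, r gives the robot as it stands.
- The arm moves only by the shell command python3 -m inch 'ROWS' [FORCE]. ROWS is text: rows parted by semicolons, each of 7 numbers parted by spaces: the opening, from -1 (shut) to 1 (fully open), then the shift along the tool's x, y, z in m, then the turn, a rotation vector about the tool's x, y, z in rad. A call has 1 to 20 rows; each row shifts and turns the commanded pose from where the row before left it, along the tool's axes as they then stand; what a row does not reach is not made up. A row lasts 1/12 s, in which the tool goes at most 41.7 mm and 7.16 degrees, less where a joint would pass 70% of its speed; a pose out of reach is approached as far as the arm can. A call is refused whole if a number of a shift passes 0.0417 or a number of a turn 0.125, either way. A call with a gripper value outside its range is refused whole. The fingers move at their own pace and stop on an object; FORCE is the grip in N (left out, the last holds). Time passes only in rows, so rows that do not move let the fingers close. It gives the time, the measured TCP pose, the force, the opening and the grip force at its end, in the units of the state.
- get_state(): the state, without advancing time (a new reading comes with each control period).
- snapshot(name): name is "scene" or "side" or "wrist"; returns (picture, depth): 384x512x3 uint8, red, green, blue; 384x512 float32, m along the optical axis (not along the pixel's ray), 0 where there is no reading.
- camera_model(name): a dict with "intrinsics" (3x3 intrinsics, pixels), "view" (4x4, takes a point from world to camera coordinates). Camera axes: x right, y down, z forward; pixel columns grow to the right and rows downward; lengths in m; the calibration is good to about 2 mm. A picture is of the moment at which its call begins: read the wrist's pose just before it. camera_model takes no time and is no camera call; for the wrist camera it gives the pose at the moment of the call.
- r.finish_job(): hands the job in; it is judged then, once.
The state is a dict: "clock": time; "q": joint angles; "qd": joint speeds; "joint_torque": joint torques, N m; "tool_pos": TCP position; "eef_rot": TCP orientation; "contact_force": force on the tool from outside, world axes, zero at the start; "moment": the same for the moment, N m; "opening": opening from 0.0 (shut) to 1.0 (fully open); "finger_force": force on a finger pad.
Only numpy, scipy, OpenCV 4.12 (cv2) and the standard library are available. Lean on these libraries where they do the work, as an engineer would, in place of code of your own. Each camera call takes 0.05 s, during which the arm holds its last target. There are 200 camera calls.

### The job

Marking is about to start and the spare lens must not gather dust: take the caliper that was left lying across the open lens case and lay it flat in the shallow aluminium tray, then swing the case's lid down and press its free edge past the spring catch until it clicks shut and stays shut. Leave the bottle, the jar, the mouse and the wooden disc where they are.

Things in the scene. Friction and masses are not known exactly. Their poses are not given: they have to be found in the camera images.
- case: Black open hard case, fixed: 160 (x) x 200 (y) x 60 mm high, walls 5 mm; foam bed inside to 25 mm above the bench, lens on it to 37 mm. Origin: centre of underside, on the bench. Hinge on its +x side, which lies roughly to the robot's left; on its -x side, in the middle, the catch, with a 60 mm wide housing standing out 18 mm.
- lid_hinge (a point): Point on the hinge line, midway along it, at the top of the case's +x wall (60.5 mm above the bench); the hinge line runs along the case's y.
- lid_edge (a point): Tip of the thumb tab on the lid's free edge, on the outer (upper when shut) face, 180 mm from the hinge line. Lid: flat plate 160 mm from hinge to edge, 200 wide, 6 thick, with a tab 60 mm wide reaching 20 mm beyond the middle of the edge, and under the tab a 50 mm wide tongue hanging 20 mm below the plate. Top of the shut lid: 66.5 mm above the bench.
- lid (a joint): Lid angle, rad: 0 shut and latched, 1.57 upright, 1.9 the stop; starts 1.6 to 1.76, leaning back a little. The stiff hinge (0.14 N m) keeps the lid (130 g) where it is left. Lowered, its tongue rests on the catch at about 0.09 rad (edge some 15 mm up); there the edge needs about 10 N downward to pass the catch, which then holds it down.
- catch (a joint): Sprung steel roller catch on the case's -x wall, 44 mm wide: how far it is pushed outward, m. 0 is home; it is pushed out about 3.5 mm as the tongue passes and springs back to 0 once the lid is latched.
- caliper: Steel caliper, about 160 g, lying flat across the case's -y and +y walls. Origin: underside, centre of the slider, near the centre of mass. Beam along x, -115 to +115 mm, 16 wide, 6 thick. Slider (grip here): x -37 to +37, 30 wide in y, 14 high. Jaws 6 thick reach y = +42 at x = -115 to -103 and x = -37 to -27; a stub reaches y = -18 at x = -113 to -103. z up.
- tray: Shallow open aluminium tray, fixed: 270 (its x) x 120 (its y) x 25 mm high, walls and floor 4 mm. Origin: centre of its underside on the bench. It lies to the left or to the right of the case.
- tray_in (a point): Centre of the tray's inner floor, axes as the tray.
- jig: Wooden block 120 x 120 x 45 mm, fixed, on the other side of the case from the tray. Origin: centre of its underside.
- disc: Plywood disc, 136 mm across, 5 mm thick, lying on the wooden block; leave alone. Origin: centre of its underside.
- bottle: White bottle, 52 mm across, 180 mm tall, standing loose behind the lid, on the case's hinge side; leave alone. Origin: centre of its underside.
- jar: Small amber jar, 40 mm across, 50 mm tall, standing loose beyond the case's catch side, off to one side of the catch; leave alone. Origin: centre of its underside.
- mouse: Black computer mouse 100 x 58 x 32 mm, loose, beyond the case as seen from the robot; leave alone. Origin: centre of its underside.
There are look-alikes about, which are no part of the job. There is more than one size of the caliper; the one meant has the size given above.

How it is judged:
On the way, in this order (a step that is already met when the one before it is completed fails the run):
1. the caliper lies flat in the tray, let go (z of caliper in the frame of tray_in between -0.004 and 0.006 m and horizontal distance between caliper and tray_in below 0.05 m and angle between caliper's own z axis and vertical below 0.1 rad and contact force between caliper and the fingers below 0.1 N), for 0.2 s.
2. the lid is pressed past the catch, which has sprung back over it (value of joint lid below 0.02 rad and value of joint catch below 0.0015 m), for 0.2 s.
At the end, for the whole second after the job is handed in: The lid is shut to within 0.02 rad with the catch sprung back to within 1.5 mm of home, and the caliper lies flat (within 0.1 rad) and still on the tray's floor (within 6 mm), its slider within 50 mm of the tray's centre (all of step 2 and z of caliper in the frame of tray_in between -0.004 and 0.006 m and horizontal distance between caliper and tray_in below 0.05 m and angle between caliper's own z axis and vertical below 0.1 rad and linear speed of caliper below 0.02 m/s); the robot touches nothing.
It fails at once if the bottle is pushed more than 25 mm or tipped (distance of bottle from where it was at the start of the episode above 0.025 m or angle between bottle's own z axis and vertical above 0.4 rad).
It fails at once if the jar is pushed more than 25 mm (distance of jar from where it was at the start of the episode above 0.025 m).
It fails at once if the mouse is pushed more than 25 mm (distance of mouse from where it was at the start of the episode above 0.025 m).
It fails at once if the wooden disc is pushed more than 25 mm (distance of disc from where it was at the start of the episode above 0.025 m).
It also fails if it takes over 69 s, if anything falls off the work surface, if the arm or the gripper's body presses on something with over 40 N, if the wrist force passes 120 N, or if a joint passes its speed limit or range.

## Working session

There is one attempt and no reset: what is moved stays moved. The work goes in short steps, Python scripts to look and compute and a shell command to move; the robot and the scene stay as the last step left them, time stands still between calls to the robot, and variables do not carry over. Pictures are saved under pics/ and viewed, at most 12 in all, crops included, and the job is handed in when it is done.

```bash
ls; mkdir -p pics; python3 - <<'E'
from plant import *
import cv2,numpy as np
s=get_state();print(s)
for n in("scene","side"):
    p,d=snapshot(n);cv2.imwrite(f"pics/{n}0.png",p[:,:,::-1]);np.save(f"pics/{n}0.npy",d)
    m=camera_model(n);print(n,m);print((d>0).mean())
E
```

```text
pics
{'clock': 0.0, 'q': array([ 1.23980784,  0.68997408, -0.19450132,  1.56634158,  0.1572969 ,
        0.90248378, -0.21509266]), 'qd': array([-3.38283173e-04,  1.68157261e-03, -1.09093854e-04,  3.99498196e-05,
        7.83053413e-04, -4.64218307e-04, -6.57370032e-04]), 'joint_torque': array([ 8.69095693e-04, -5.27551067e+01, -1.26673244e+00, -1.53427148e+01,
       -5.26507292e-02,  6.59344296e-03,  1.63480167e-04]), 'tool_pos': array([ 0.22268313, -0.58328397,  0.22331656]), 'eef_rot': array([ 9.83404594e-01,  1.81423756e-01, -2.31382357e-04, -8.78265740e-04]), 'contact_force': array([-0.75698615, -0.15797092, -0.09088477]), 'moment': array([-0.01905186,  0.03373861,  0.0720443 ]), 'finger_force': 0.0, 'opening': 1.0003297199253676}
scene {'intrinsics': array([[407.78488759,   0.        , 249.18785751],
       [  0.        , 407.78488759, 196.12579183],
       [  0.        ,   0.        ,   1.        ]]), 'view': array([[-0.80639144,  0.59118816, -0.01514622,  0.48833247],
       [ 0.38024479,  0.49870509, -0.77891407, -0.15853612],
       [-0.45293128, -0.63386891, -0.62694773,  1.39545913],
       [ 0.        ,  0.        ,  0.        ,  1.        ]])}
0.9960072835286459
side {'intrinsics': array([[474.9106554 ,   0.        , 258.82902703],
       [  0.        , 474.9106554 , 188.58495725],
       [  0.        ,   0.        ,   1.        ]]), 'view': array([[-0.79432865, -0.60748081,  0.00300987,  0.48772314],
       [-0.3628808 ,  0.47050985, -0.80432457,  0.28760251],
       [ 0.48719556, -0.63999027, -0.59418257,  0.96858966],
       [ 0.        ,  0.        ,  0.        ,  1.        ]])}
0.9960174560546875
```

View pics/scene0.png

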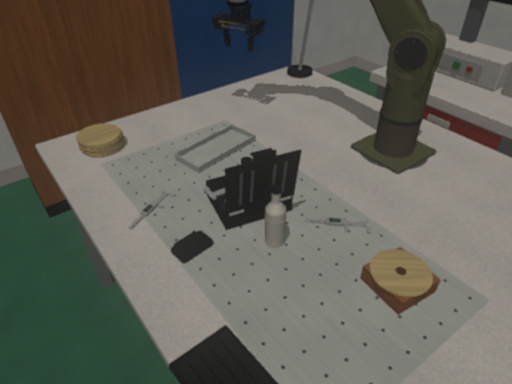

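View pics/side0.png

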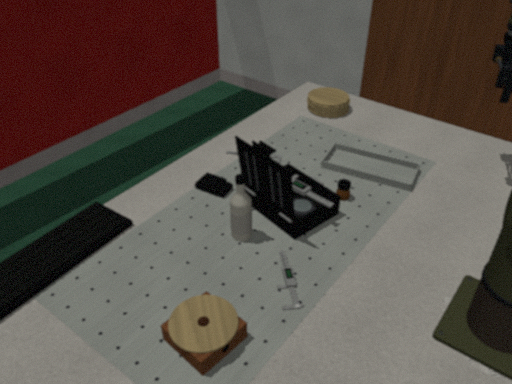

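The scene view shows the case with its upright lid at (255,190), the tray at (217,147) and the bottle at (275,222). It also has the mouse at (192,246) and the disc on its block at (402,275). I count three calipers: one on the bench at (150,208), one on the bench at (337,222), and one across the case, visible in the side view at about (300,185). The one across the case fits the description. Next I measure with depth and make an enlarged crop.

```bash
cat > h.py <<'E'
from plant import *
import cv2,numpy as np
def cloud(m,d):
    K=m["intrinsics"];V=m["view"];v,u=np.mgrid[:d.shape[0],:d.shape[1]]
    c=np.stack([(u-K[0,2])*d/K[0,0],(v-K[1,2])*d/K[1,1],d],-1)
    w=(c-V[:3,3])@V[:3,:3]; w[d<=0]=np.nan; return w
def rect(P):
    r_=cv2.minAreaRect((P[:,:2]*1000).astype(np.float32)); return np.round(r_[0],1),np.round(r_[1],1),round(r_[2],1)
E
python3 - <<'E'
from h import *
C=[];
for n in("scene","side"):
    p=cv2.imread(f"pics/{n}0.png");d=np.load(f"pics/{n}0.npy");w=cloud(camera_model(n),d);C.append((p,w))
    for nm,(u,v) in dict(scene=dict(tray=(217,147),bottle=(275,222),mouse=(192,246),lidtop=(290,160),disc=(402,262),cal2=(337,221),cal3=(150,208)),side=dict(cal=(302,186),bottle=(240,210),jar=(344,188),lidtop=(262,165),tray=(372,167),disc=(203,320)))[n].items(): print(n,nm,np.round(w[v,u],3))
# height map top-down, both
H=np.zeros((400,500,3),np.uint8);Z=np.full((400,500),-1.)
for p,w in C:
    P=w.reshape(-1,3);c=p.reshape(-1,3);k=np.isfinite(P[:,0]);P=P[k];c=c[k]
    k=(P[:,0]>.3)&(P[:,0]<.9)&(abs(P[:,1])<.4)&(P[:,2]>.008)&(P[:,2]<.3)
    for (x,y,z),cc in zip(P[k],c[k]):
        i=int((.9-x)/.0015);j=int((.35-y)/.0015)
        if 0<=i<400 and 0<=j<500 and z>Z[i,j]:Z[i,j]=z;H[i,j]=cc
zc=cv2.applyColorMap(np.clip(Z*1000*1.3,0,255).astype(np.uint8),cv2.COLORMAP_JET);zc[Z<0]=0
cv2.imwrite("pics/hm.png",cv2.resize(zc,(750,600),interpolation=0))
p=C[1][0][120:250,200:420];cv2.imwrite("pics/crop.png",cv2.resize(np.clip(p*1.6,0,255).astype(np.uint8),(792,468),interpolation=2))
E
```

```text
scene tray [ 0.469 -0.376  0.004]
scene bottle [0.613 0.119 0.092]
scene mouse [0.79  0.014 0.033]
scene lidtop [0.515 0.052 0.196]
scene disc [0.437 0.365 0.049]
scene cal2 [0.42  0.149 0.01 ]
scene cal3 [ 0.802 -0.208  0.011]
side cal [ 0.535 -0.08   0.078]
side bottle [0.581 0.117 0.101]
side jar [ 0.464 -0.184  0.042]
side lidtop [0.579 0.034 0.186]
side tray [ 0.471 -0.375  0.007]
side disc [0.462 0.377 0.053]
```

View pics/hm.png

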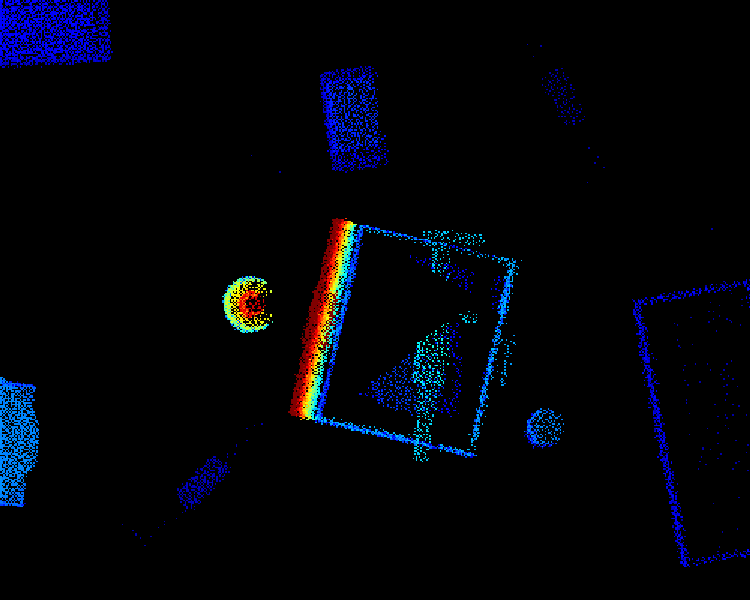

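View pics/crop.png

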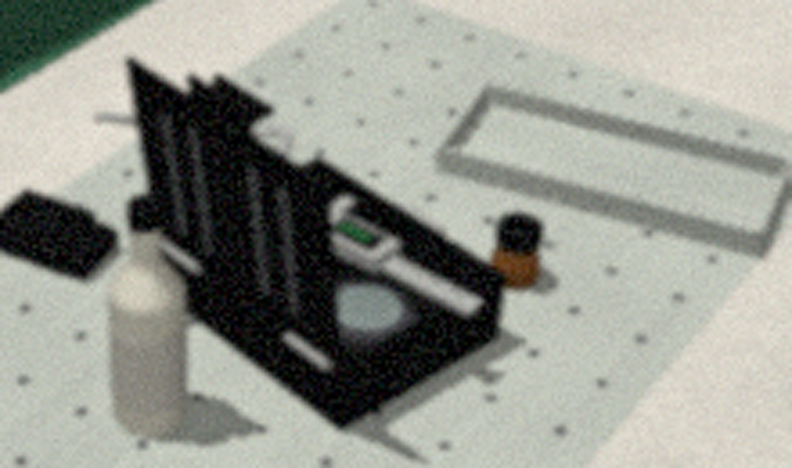

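The crop confirms the caliper: it lies across the case rim with its green display slider, its jaws at the far end and the beam towards the robot. Length about 230 mm, centre near world (0.55,-0.08). The bench calipers at scene (150,208) and (337,222) look smaller and are not on the case. I'll go above it and look with the wrist camera.

```bash
python3 -m inch '1 0 0 -0.03 0 0 0.1;1 0 0 -0.03 0 0 0.1;1 0 0 -0.03 0 0 0.1;1 0 0 -0.03 0 0 0.1;1 0 0 0 0 0 0' ; python3 -m inch '1 0.0203 -0.0343 0 0 0 0;1 0.0203 -0.0343 0 0 0 0;1 0.0203 -0.0343 0 0 0 0;1 0.0203 -0.0343 0 0 0 0;1 0.0203 -0.0343 0 0 0 0;1 0.0203 -0.0343 0 0 0 0;1 0.0203 -0.0343 0 0 0 0;1 0.0203 -0.0343 0 0 0 0;1 0.0203 -0.0343 0 0 0 0;1 0.0203 -0.0343 0 0 0 0;1 0.0203 -0.0343 0 0 0 0;1 0.0203 -0.0343 0 0 0 0;1 0.0203 -0.0343 0 0 0 0;1 0.0203 -0.0343 0 0 0 0;1 0.0203 -0.0343 0 0 0 0;1 0 0 0 0 0 0;1 0 0 0 0 0 0'
python3 - <<'E'
from h import *
m=camera_model("wrist");p,d=snapshot("wrist");cv2.imwrite("pics/w1.png",np.clip(p[:,:,::-1]*1.5,0,255));np.save("pics/w1.npy",d)
V=m["view"];s=get_state();print(-V[:3,:3].T@V[:3,3],V[2],s["tool_pos"],s["q"])
w=cloud(m,d);np.save("pics/w1c.npy",w);
g=p.astype(int)
k=(w[...,2]>.058)&(w[...,2]<.085)&(p.min(-1)>70);n,l,st,c=cv2.connectedComponentsWithStats(k.astype(np.uint8))
for i in range(1,n):
    if st[i,4]>100:print(st[i],rect(w[l==i]),np.nanmedian(w[l==i],0))
E
```

```text
clock: 0.52
tool_pos: [0.2244, -0.5866, 0.3503]
eef_rot: [1.0, -0.02, 0.002, 0.005]
contact_force: [-0.7, -0.3, 0.2]
opening: 1.001
finger_force: 0.0
clock: 1.93
tool_pos: [0.5459, -0.0773, 0.3432]
eef_rot: [1.0, -0.014, -0.001, -0.001]
contact_force: [-0.4, -0.7, 0.1]
opening: 1.001
finger_force: 0.0
[ 0.61728297 -0.07854311  0.50411357] [-0.28096313  0.0092485  -0.959674    0.65794485] [ 0.54505303 -0.07993882  0.34325584] [ 0.17075768  0.46080724 -0.17420717  1.618471    0.08830272  1.07177238
 -1.63177049]
[ 207   58  117  162 2618] (array([ 571.9, -108.5]), array([241.2, 147. ]), 13.8) [ 0.58576875 -0.08781327  0.06673322][ WARN:0@1.234] global loadsave.cpp:1063 imwrite_ Unsupported depth image for selected encoder is fallbacked to CV_8U.
```

View pics/w1.png

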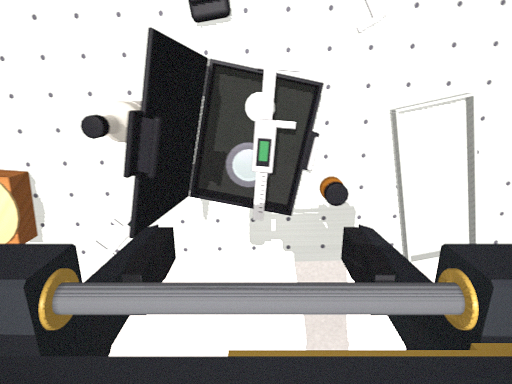

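The wrist view shows the caliper across the case with its slider and display at (264,150), the movable jaw at (285,125) and the beam from (268,70) to (259,240). The lid is open to the left, with its hinge line from about (210,60) to (192,195). The catch is at (308,150), the jar at (333,190) and the tray at (435,175). Next I get exact slider, case and tray poses.

```bash
cat >> h.py <<'E'
def ray(m,u,v,z):
    K=m["intrinsics"];V=m["view"];R=V[:3,:3];o=-R.T@V[:3,3];d=R.T@np.array([(u-K[0,2])/K[0,0],(v-K[1,2])/K[1,1],1.]);return o+d*(z-o[2])/d[2]
E
python3 - <<'E'
from h import *
m=camera_model("wrist");p=cv2.imread("pics/w1.png");w=np.load("pics/w1c.npy");g=p.max(-1)
print("n widths of bright run around beam")
for v in range(62,236,6):
    row=g[v,235:335]>150; e=np.flatnonzero(np.diff(np.r_[0,row.astype(int),0]));runs=[(235+a,235+b) for a,b in zip(e[::2],e[1::2]) if b-a>3]
    print(v,runs,[tuple(np.round(ray(m,(a+b)/2-.5,v,.074 if 110<v<178 else .066)[:2],4)) for a,b in runs][:2],np.round(np.nanmedian(w[v,262:268,2]),3))
gr=(p[...,1].astype(int)-p[...,2]>40)&(p[...,1].astype(int)-p[...,0]>20);gr[:,:200]=0;gr[:,340:]=0;v,u=np.nonzero(gr);print("disp",u.mean(),v.mean(),v.min(),v.max(),ray(m,u.mean(),v.mean(),.074))
for n,(u,v),z in [("caseNW",(211,60),.06),("NE",(323,82),.06),("SE",(291,214),.06),("SW",(191,196),.06),("trNW",(390,108),.025),("trNE",(473,95),.025),("catch",(316,135),.05),("catch2",(306,170),.05)]:print(n,np.round(ray(m,u,v,z),4))
# tray/case by height mask
x,y,z=w[...,0],w[...,1],w[...,2]
for n in("scene","side"):
    W=cloud(camera_model(n),np.load(f"pics/{n}0.npy")).reshape(-1,3)
    k=(W[:,2]>.012)&(W[:,2]<.032)&(W[:,1]<-.23)&(W[:,1]>-.55)&(W[:,0]>.25)&(W[:,0]<.68);print(n,"tray",rect(W[k]),k.sum())
    k=(W[:,2]>.054)&(W[:,2]<.064)&(W[:,1]<.05)&(W[:,1]>-.2)&(W[:,0]>.4)&(W[:,0]<.7);print("case",rect(W[k]),k.sum())
    k=(W[:,2]>.15)&(W[:,2]<.26)&(W[:,1]<.08)&(W[:,1]>-.05)&(W[:,0]>.4)&(W[:,0]<.7);Q=W[k];k=(Q[:,2]>.19);print("lid",Q[:,2].max(),Q[k].mean(0),Q[~k].mean(0))
    k=(W[:,2]>.01)&(W[:,2]<.06)&(np.hypot(W[:,0]-.47,W[:,1]+.19)<.05);print("jar",W[k].min(0),W[k].max(0))
E
```

```text
n widths of bright run around beam
62 [(np.int64(235), np.int64(335))] [(np.float64(0.663), np.float64(-0.1181))] 0.067
68 [(np.int64(255), np.int64(335))] [(np.float64(0.6551), np.float64(-0.1315))] 0.066
74 [(np.int64(263), np.int64(277)), (np.int64(283), np.int64(335))] [(np.float64(0.6486), np.float64(-0.0978)), (np.float64(0.6469), np.float64(-0.1504))] 0.066
80 [(np.int64(263), np.int64(276)), (np.int64(311), np.int64(335))] [(np.float64(0.641), np.float64(-0.097)), (np.float64(0.6386), np.float64(-0.1695))] 0.066
86 [(np.int64(262), np.int64(275)), (np.int64(323), np.int64(327)), (np.int64(329), np.int64(335))] [(np.float64(0.6333), np.float64(-0.0954)), (np.float64(0.6308), np.float64(-0.1724))] 0.066
92 [(np.int64(255), np.int64(275)), (np.int64(321), np.int64(335))] [(np.float64(0.6257), np.float64(-0.0904)), (np.float64(0.6229), np.float64(-0.1768))] 0.067
98 [(np.int64(247), np.int64(274)), (np.int64(320), np.int64(335))] [(np.float64(0.618), np.float64(-0.084)), (np.float64(0.615), np.float64(-0.1763))] 0.067
104 [(np.int64(245), np.int64(275)), (np.int64(319), np.int64(
[... 3997 characters left out ...]
[ 0.6121 -0.4044  0.025 ]
catch [ 0.563  -0.1652  0.05  ]
catch2 [ 0.5105 -0.1511  0.05  ]
scene tray (array([ 477.9, -367.5]), array([274.4, 128.4]), 10.8) 605
case (array([570.4, -65.2]), array([173.1, 213.5]), 77.2) 276
lid 0.2393635532449905 [0.58713705 0.03516776 0.21171449] [0.5868523  0.03095856 0.17044186]
jar [ 0.45617099 -0.2133425   0.03651723] [ 0.49199729 -0.17751632  0.05208879]
side tray (array([ 476.8, -367.8]), array([269.9, 131.2]), 10.6) 945
case (array([546.3, -81.3]), array([222.6, 212.6]), 81.4) 500
lid 0.24137403001212426 [0.5751581  0.03598142 0.21362453] [0.57352896 0.03244135 0.17047415]
jar [ 0.45220352 -0.21349545  0.01079881] [ 0.49012874 -0.17467138  0.05453406]
```

```bash
python3 -m inch '0.36 0.007 0.007 0 0 0 0.084;0.36 0 0 0.03 0 0 0;0.36 0 0 0.03 0 0 0;0.36 0 0 0.03 0 0 0;0.36 0 0 0.03 0 0 0;0.36 0 0 0.03 0 0 0;0.36 0 0 0.03 0 0 0;0.36 0 0 0.03 0 0 0;0.36 0 0 0.03 0 0 0;0.36 0 0 0 0 0 0;0.36 0 0 0 0 0 0' 20
python3 - <<'E'
from h import *
s=get_state();print(s["tool_pos"],s["eef_rot"]);p,d=snapshot("wrist");cv2.imwrite("pics/w2.png",p[:,:,::-1])
E
```

```text
clock: 2.9
tool_pos: [0.5504, -0.0894, 0.1033]
eef_rot: [0.998, -0.061, -0.002, 0.001]
contact_force: [0.5, -0.0, 0.3]
opening: 0.678
finger_force: 0.0
[ 0.550396   -0.08937279  0.10333607] [ 9.98161956e-01 -6.05711874e-02 -1.89093850e-03  5.15638832e-04]
```

View pics/w2.png

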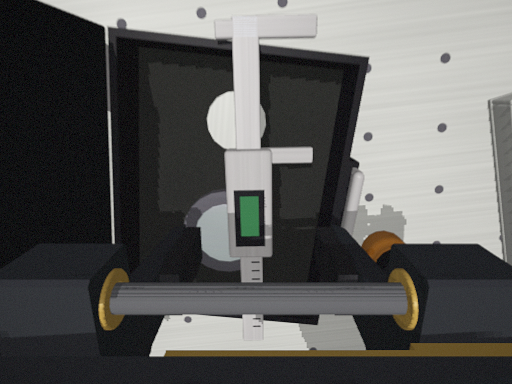

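The caliper is aligned between the fingers: slider (225–272, 150–255), fixed jaw at the top (270,27). Going down and gripping.

```bash
python3 -m inch '0.36 0.001 -0.0025 0.014 0 0 0;0.36 0 0 0.014 0 0 0;0.36 0 0 0.014 0 0 0;0.36 0 0 0 0 0 0;0.36 0 0 0 0 0 0'; python3 -m inch '-1 0 0 0 0 0 0;-1 0 0 0 0 0 0;-1 0 0 0 0 0 0;-1 0 0 0 0 0 0;-1 0 0 0 0 0 0;-1 0 0 0 0 0 0;-1 0 0 0 0 0 0' 30
```

```text
clock: 3.37
tool_pos: [0.5543, -0.0859, 0.0638]
eef_rot: [0.998, -0.06, 0.001, 0.0]
contact_force: [0.5, 0.8, 0.7]
opening: 0.68
finger_force: 0.0
clock: 3.95
tool_pos: [0.5535, -0.0853, 0.0622]
eef_rot: [0.998, -0.06, 0.0, 0.0]
contact_force: [0.8, 0.3, -1.0]
opening: 0.175
finger_force: 0.0
```

```bash
python3 -m inch '-1 0 0 0 0 0 0;-1 0 0 0 0 0 0;-1 0 0 0 0 0 0';python3 - <<'E'
from h import *
a=cv2.resize(np.clip(snapshot("side")[0][120:250,200:420,::-1]*1.5,0,255).astype(np.uint8),(500,295))
b=cv2.resize(snapshot("wrist")[0][:,:,::-1],(390,295));cv2.imwrite("pics/w3.png",cv2.resize(np.hstack([a,b]),(800,265)))
E
```

```text
clock: 4.2
tool_pos: [0.5534, -0.0853, 0.062]
eef_rot: [0.998, -0.06, -0.0, 0.0]
contact_force: [0.2, 0.7, 0.0]
opening: 0.002
finger_force: 0.0
```

View pics/w3.png

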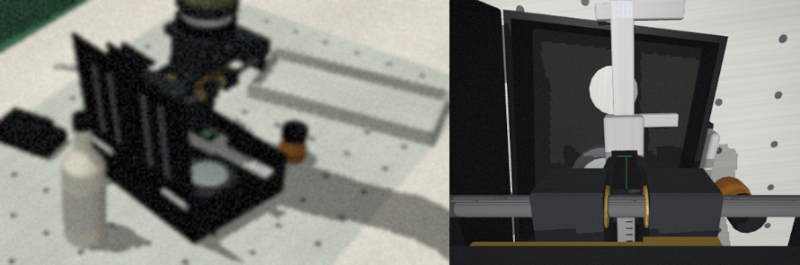

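The fingers shut above the slider without touching it, so I check tool height against the camera.

```bash
python3 - <<'E'
from h import *
print(r.nose_length,[a for a in dir(r) if a[0]!='_']);s=get_state();print(s["tool_pos"],s["opening"])
m=camera_model("wrist");p,d=snapshot("wrist");w=cloud(m,d);print(np.round(-m["view"][:3,:3].T@m["view"][:3,3],3))
for v in range(170,320,10):print(v,[tuple(np.round(w[v,u]*1000).tolist() if np.isfinite(w[v,u,0]) else 'n') for u in(200,225,235,250)],p[v,225])
E
```

```text
0.011 ['Unreachable', 'finish_job', 'nose_length']
[ 0.55344705 -0.08528278  0.06207701] 0.0017780880584508706
[ 0.624 -0.093  0.223]
170 [(584.0, -49.0, 26.0), (582.0, -66.0, 25.0), (592.0, -77.0, 73.0), (591.0, -85.0, 74.0)] [50 51 47]
180 [(577.0, -48.0, 25.0), (576.0, -65.0, 26.0), (587.0, -77.0, 75.0), (586.0, -84.0, 75.0)] [122 122 121]
190 [(570.0, -47.0, 25.0), (569.0, -64.0, 26.0), (581.0, -76.0, 73.0), (581.0, -84.0, 75.0)] [56 53 52]
200 [(564.0, -46.0, 25.0), (562.0, -63.0, 25.0), (576.0, -75.0, 74.0), (575.0, -83.0, 74.0)] [39 38 38]
210 [(556.0, -44.0, 26.0), (555.0, -62.0, 27.0), (571.0, -75.0, 75.0), (570.0, -82.0, 75.0)] [55 56 60]
220 [(553.0, -46.0, 35.0), (550.0, -62.0, 33.0), (566.0, -74.0, 75.0), (565.0, -82.0, 75.0)] [103 100 110]
230 [(546.0, -44.0, 35.0), (543.0, -61.0, 34.0), (565.0, -74.0, 86.0), (562.0, -81.0, 82.0)] [176 180 183]
240 [(538.0, -43.0, 35.0), (537.0, -60.0, 37.0), (564.0, -75.0, 96.0), (563.0, -82.0, 94.0)] [148 153 155]
250 [(589.0, -73.0, 151.0), (587.0, -80.0, 151.0), (564.0, -76.0, 104.0), (562.0, -82.0, 104.0)] [34 34 36]
260 [(588.0, -74.0, 155.0), (587.0, -80.0, 156.0), (564.0, -76.0, 114.0), (562.0, -82.0, 111.0)] [27 27 29]
270 [(588.0, -75.0, 161.0), (587.0, -81.0, 160.0), (564.0, -77.0, 121.0), (562.0, -82.0, 119.0)] [28 30 30]
280 [(588.0, -76.0, 164.0), (586.0, -81.0, 163.0), (565.0, -78.0, 129.0), (560.0, -82.0, 123.0)] [23 28 34]
290 [(586.0, -75.0, 165.0), (583.0, -80.0, 162.0), (579.0, -81.0, 156.0), (579.0, -85.0, 156.0)] [14 21 19]
300 [(583.0, -75.0, 165.0), (582.0, -80.0, 165.0), (577.0, -81.0, 157.0), (577.0, -85.0, 159.0)] [36 33 31]
310 [(581.0, -75.0, 166.0), (579.0, -80.0, 164.0), (575.0, -81.0, 158.0), (575.0, -85.0, 159.0)] [59 49 32]
```

```bash
python3 -m inch '0.36 0 0 0 0 0 0;0.36 0 0 0 0 0 0;0.36 0 0 0 0 0 0;0.36 0 0 0 0 0 0;0.36 0 0 0 0 0 0;0.36 0 0 0 0 0 0;0.36 0 0 0 0 0 0;0.36 0 0 0 0 0 0;0.36 0 0 0 0 0 0'; python3 - <<'E'
from h import *
m=camera_model("wrist");p,d=snapshot("wrist");w=cloud(m,d);x,y,z=np.moveaxis(w,-1,0)
k=(abs(x-.5535)<.02)&(z>.04)&(z<.14)&(abs(y+.085)>.018)&(abs(y+.085)<.06)
for lo in range(40,140,8):
    q=k&(z*1000>=lo)&(z*1000<lo+8);print(lo,q.sum(),[np.round(np.median(w[q&sg],0),3) for sg in(y>-.085,y<-.085) if (q&sg).sum()>3])
for n in("side","scene"):
    W=cloud(camera_model(n),snapshot(n)[1]).reshape(-1,3);q=(abs(W[:,0]-.5535)<.03)&(W[:,2]>.04)&(W[:,2]<.14)&(abs(W[:,1]+.085)<.06)&(abs(W[:,1]+.085)>.018)
    for lo in range(40,140,10):
        a=q&(W[:,2]*1000>=lo)&(W[:,2]*1000<lo+10);print(n,lo,a.sum(),np.round(np.median(W[a],0),3))
cv2.imwrite("pics/w4.png",p[:,:,::-1])
E
```

```text
clock: 5.1
tool_pos: [0.5535, -0.0853, 0.0621]
eef_rot: [0.998, -0.06, 0.0, 0.0]
contact_force: [-0.5, 0.8, -0.2]
opening: 0.662
finger_force: 0.0
40 152 [array([ 0.548, -0.143,  0.044])]
48 170 [array([ 0.548, -0.143,  0.052])]
56 269 [array([ 0.544, -0.143,  0.06 ])]
64 0 []
72 165 [array([ 0.565, -0.055,  0.079]), array([ 0.557, -0.116,  0.079])]
80 584 [array([ 0.565, -0.054,  0.084]), array([ 0.558, -0.117,  0.084])]
88 726 [array([ 0.565, -0.053,  0.092]), array([ 0.558, -0.118,  0.092])]
96 1058 [array([ 0.565, -0.054,  0.1  ]), array([ 0.557, -0.116,  0.1  ])]
104 895 [array([ 0.566, -0.051,  0.108]), array([ 0.558, -0.12 ,  0.108])]
112 952 [array([ 0.566, -0.049,  0.116]), array([ 0.558, -0.122,  0.116])]
120 1211 [array([ 0.567, -0.048,  0.123]), array([ 0.558, -0.122,  0.123])]
128 501 [array([ 0.552, -0.048,  0.132]), array([ 0.544, -0.12 ,  0.132])]
136 361 [array([ 0.553, -0.048,  0.138]), array([ 0.545, -0.12 ,  0.138])]
side 40 28 [ 0.538 -0.141  0.044]
side 50 29 [ 0.541 -0.141  0.054]
side 60 32 [ 0.541 -0.124  0.065]
side 70 21 [ 0.54  -0.066  0.075]
side 80 28 [ 0.548 -0.115  0.085]
side 90 37 [ 0.546 -0.116  0.096]
side 100 28 [ 0.548 -0.117  0.105]
side 110 33 [ 0.543 -0.117  0.115]
side 120 30 [ 0.543 -0.121  0.123]
side 130 16 [ 0.549 -0.123  0.134]
scene 40 0 [nan nan nan]
scene 50 0 [nan nan nan]
scene 60 0 [nan nan nan]
scene 70 0 [nan nan nan]
scene 80 0 [nan nan nan]
scene 90 0 [nan nan nan]
scene 100 8 [ 0.558 -0.122  0.107]
scene 110 19 [ 0.557 -0.117  0.115]
scene 120 19 [ 0.548 -0.12   0.124]
scene 130 8 [ 0.549 -0.12   0.136]
  return _methods._mean(a, axis=axis, dtype=dtype,
  ret = um.true_divide(
```

View pics/w4.png

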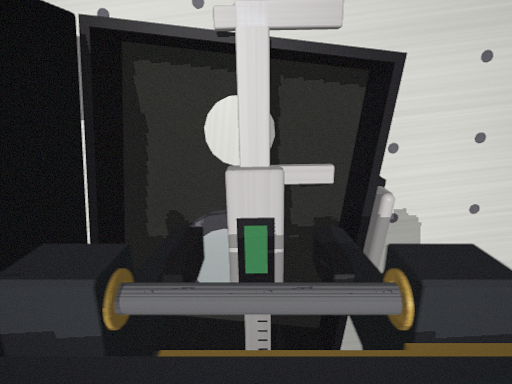

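The fingers open at rows 230–280 end at z≈0.077 in two cameras, with the slider top at 0.075. The real tips are therefore about 15 mm above the reported TCP, not 11 mm below it. I lower by 25 mm with a force check.

```bash
python3 -m inch '0.36 0 0 0.009 0 0 0;0.36 0 0 0.009 0 0 0;0.36 0 0 0.007 0 0 0;0.36 0 0 0 0 0 0'; python3 -m inch '-1 0 0 0 0 0 0;-1 0 0 0 0 0 0;-1 0 0 0 0 0 0;-1 0 0 0 0 0 0;-1 0 0 0 0 0 0;-1 0 0 0 0 0 0;-1 0 0 0 0 0 0;-1 0 0 0 0 0 0' 30
```

```text
clock: 5.58
tool_pos: [0.5521, -0.0851, 0.0351]
eef_rot: [0.998, -0.059, -0.002, -0.0]
contact_force: [0.9, -0.8, 0.3]
opening: 0.68
finger_force: 0.0
clock: 6.25
tool_pos: [0.5537, -0.0852, 0.0374]
eef_rot: [0.998, -0.059, 0.0, -0.0]
contact_force: [-0.9, 0.7, 2.0]
opening: 0.334
finger_force: 30.0
```

```bash
python3 -m inch '0.1 0 0 0 0 0 0;0.1 0 0 0 0 0 0;0.1 0 0 0 0 0 0;0.1 0 0 -0.006 0 0 0;0.1 0 0 0 0 0 0;-1 0 0 0 0 0 0;-1 0 0 0 0 0 0;-1 0 0 0 0 0 0;-1 0 0 0 0 0 0;-1 0 0 0 0 0 0;-1 0 0 0 0 0 0' 40; python3 -m inch '-1 0 0 -0.01 0 0 0;-1 0 0 -0.02 0 0 0;-1 0 0 -0.03 0 0 0;-1 0 0 -0.03 0 0 0;-1 0 0 -0.02 0 0 0;-1 0 0 0 0 0 0;-1 0 0 0 0 0 0'
python3 - <<'E'
from h import *
m=camera_model("wrist");p,d=snapshot("wrist");cv2.imwrite("pics/w5.png",p[:,:,::-1]);w=cloud(m,d)
s=get_state();print(s["tool_pos"],s["opening"])
for v in (20,60,100,150,180,200,240):print(v,p[v,250],np.round(w[v,[240,250,260]],3).tolist())
E
```

```text
clock: 7.17
tool_pos: [0.5534, -0.0853, 0.0431]
eef_rot: [0.998, -0.059, -0.0, 0.0]
contact_force: [-1.1, 1.0, 0.8]
opening: 0.335
finger_force: 40.0
clock: 7.75
tool_pos: [0.554, -0.0854, 0.1544]
eef_rot: [0.998, -0.06, 0.001, 0.0]
contact_force: [-1.0, 0.5, -1.1]
opening: 0.338
finger_force: 40.0
[ 0.55297122 -0.08533264  0.15309346] 0.33605719411297047
20 [205 203 203] [[0.656, -0.089, 0.178], [0.656, -0.093, 0.178], [0.655, -0.097, 0.178]]
60 [207 204 204] [[0.641, -0.087, 0.179], [0.641, -0.092, 0.178], [0.641, -0.096, 0.177]]
100 [207 205 204] [[0.625, -0.085, 0.177], [0.625, -0.089, 0.178], [0.624, -0.094, 0.179]]
150 [206 204 204] [[0.604, -0.082, 0.177], [0.603, -0.087, 0.178], [0.603, -0.091, 0.177]]
180 [182 181 179] [[0.592, -0.081, 0.185], [0.591, -0.085, 0.183], [0.591, -0.09, 0.185]]
200 [189 187 187] [[0.583, -0.08, 0.186], [0.582, -0.084, 0.185], [0.582, -0.089, 0.186]]
240 [34 29 36] [[0.563, -0.077, 0.186], [0.563, -0.082, 0.187], [0.563, -0.086, 0.186]]
```

```bash
python3 -m inch '-1 -0.0054 0.0358 0 0 0 0;-1 -0.0054 0.0358 0 0 0 0;-1 -0.0054 0.0358 0 0 0 0;-1 -0.0054 0.0358 0 0 0 0;-1 -0.0054 0.0358 0 0 0 0;-1 -0.0054 0.0358 0 0 0 0;-1 -0.0054 0.0358 0 0 0 0;-1 -0.0054 0.0358 0 0 0 0;-1 0 0 0 0 0 -0.102;-1 0 0 0 0 0 -0.102;-1 0 0 0 0 0 -0.102;-1 0 0 0 0 0 0;-1 0 0 0 0 0 0;-1 0 0 0 0 0 0'
python3 - <<'E'
from h import *
m=camera_model("wrist");s=get_state();print(s["tool_pos"],s["eef_rot"]);p,d=snapshot("wrist");cv2.imwrite("pics/w6.png",p[:,:,::-1]);w=cloud(m,d)
k=(w[...,2]>.012)&(w[...,2]<.032)&(w[...,1]<-.24);print(rect(w[k]))
E
```

```text
clock: 8.97
tool_pos: [0.476, -0.364, 0.1522]
eef_rot: [0.996, 0.092, -0.001, -0.001]
contact_force: [-0.1, -0.1, -1.4]
opening: 0.338
finger_force: 40.0
[ 0.47600385 -0.36403514  0.15215083] [ 9.95744799e-01  9.21486987e-02 -7.18767513e-04 -6.28745889e-04]
(array([ 510.2, -362.9]), array([199.4, 120.2]), 10.5)
```

View pics/w6.png

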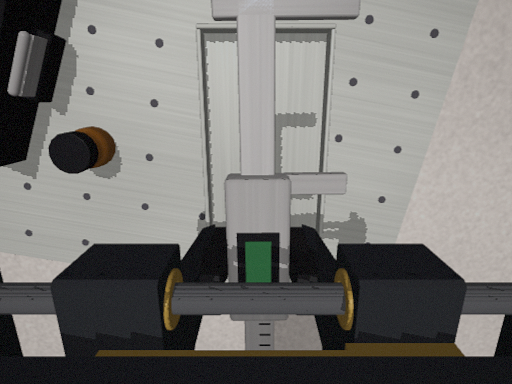

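The caliper hangs level over the tray, parallel to it (tray walls at columns 200 and 330), with the jar clear at (83,150). Lowering.

```bash
python3 -m inch '-1 0 0 0.03 0 0 0;-1 0 0 0.03 0 0 0;-1 0 0 0.03 0 0 0;-1 0 0 0.03 0 0 0;-1 0 0 0.012 0 0 0;-1 0 0 0 0 0 0;-1 0 0 0 0 0 0'; python3 -m inch '-1 0 0 0.008 0 0 0;-1 0 0 0.008 0 0 0;-1 0 0 0.006 0 0 0;-1 0 0 0.004 0 0 0;-1 0 0 0 0 0 0;-1 0 0 0 0 0 0'
```

```text
clock: 9.6
tool_pos: [0.4768, -0.3644, 0.0213]
eef_rot: [0.996, 0.093, -0.0, 0.0]
contact_force: [-0.4, 0.3, -1.4]
opening: 0.334
finger_force: 40.0
clock: 10.1
tool_pos: [0.4764, -0.3645, -0.005]
eef_rot: [0.996, 0.093, -0.0, -0.0]
contact_force: [-0.3, 0.5, -0.5]
opening: 0.333
finger_force: 40.0
```

Creep down until contact shows.

```bash
python3 -m inch '-1 0 0 0.003 0 0 0;-1 0 0 0 0 0 0;-1 0 0 0 0 0 0';python3 -m inch '-1 0 0 0.003 0 0 0;-1 0 0 0 0 0 0;-1 0 0 0 0 0 0'
```

```text
clock: 10.35
tool_pos: [0.4765, -0.3645, -0.0078]
eef_rot: [0.996, 0.093, 0.0, 0.0]
contact_force: [0.6, 0.1, -1.1]
opening: 0.339
finger_force: 40.0
clock: 10.6
tool_pos: [0.4769, -0.3648, -0.0101]
eef_rot: [0.996, 0.093, 0.0, 0.0]
contact_force: [-1.1, 0.8, 5.3]
opening: 0.335
finger_force: 43.1
```

Contact (5 N). Release, rise and look.

```bash
python3 -m inch '0.1 0 0 0 0 0 0;0.1 0 0 0 0 0 0;0.1 0 0 0 0 0 0;0.1 0 0 -0.005 0 0 0;0.1 0 0 -0.01 0 0 0;0.1 0 0 -0.02 0 0 0;0.1 0 0 -0.03 0 0 0;0.1 0 0 -0.04 0 0 0;0.1 0 0 -0.04 0 0 0;0.1 0 0 -0.04 0 0 0;0.1 0 0 -0.04 0 0 0;0.1 0 0 -0.04 0 0 0;0.1 0 0 0 0 0 0'
python3 - <<'E'
from h import *
s=get_state();print(s["tool_pos"],s["eef_rot"],s["q"]);m=camera_model("wrist");p,d=snapshot("wrist");w=cloud(m,d)
k=(w[...,1]<-.25)&(p.min(-1)>150)
for v in range(60,260,20):print(v,np.round(w[v,[240,250,260]],3).tolist())
for n in("scene","side"):
    q,dd=snapshot(n);np.save(f"pics/{n}1.npy",dd);cv2.imwrite(f"pics/{n}1.png",q[:,:,::-1])
    W=cloud(camera_model(n),dd);k=(W[...,2]>.15)&(W[...,2]<.26)&(W[...,1]<.08)&(W[...,1]>-.03)&(W[...,0]>.4)&(W[...,0]<.7);Q=W[k];
    if len(Q)>20:
        A=np.c_[Q[:,0],Q[:,2],np.ones(len(Q))];print(n,"lid y=a x+b z+c",np.linalg.lstsq(A,Q[:,1],rcond=None)[0],Q[:,2].max(),Q[Q[:,2].argmax()])
a=cv2.resize(np.clip(cv2.imread("pics/side1.png")[100:260,200:430]*1.5,0,255).astype(np.uint8),(500,348));b=cv2.resize(p[:,:,::-1],(464,348))
cv2.imwrite("pics/v7.png",cv2.resize(np.hstack([a,b]),(800,289)))
E
```

```text
clock: 11.68
tool_pos: [0.4805, -0.3655, 0.2626]
eef_rot: [0.996, 0.094, 0.006, 0.004]
contact_force: [1.9, -0.4, 0.4]
opening: 0.551
finger_force: 0.0
[ 0.48046754 -0.3655417   0.26263328] [0.99558866 0.09356415 0.00580586 0.00390771] [ 0.76198533  0.62068757 -0.32663619  1.5959932   0.23171856  0.94901077
 -1.02423894]
60 [[0.597, -0.321, 0.004], [0.6, -0.334, 0.005], [0.602, -0.346, 0.005]]
80 [[0.573, -0.325, 0.005], [0.576, -0.338, 0.01], [0.578, -0.351, 0.01]]
100 [[0.549, -0.329, 0.004], [0.551, -0.342, 0.011], [0.554, -0.355, 0.01]]
120 [[0.523, -0.334, 0.005], [0.526, -0.347, 0.01], [0.529, -0.36, 0.01]]
140 [[0.497, -0.338, 0.004], [0.501, -0.352, 0.018], [0.504, -0.365, 0.018]]
160 [[0.47, -0.343, 0.004], [0.475, -0.357, 0.019], [0.478, -0.37, 0.019]]
180 [[0.442, -0.348, 0.005], [0.447, -0.362, 0.018], [0.45, -0.375, 0.018]]
200 [[0.412, -0.353, 0.004], [0.415, -0.367, 0.004], [0.42, -0.381, 0.012]]
220 [[0.382, -0.358, 0.006], [0.384, -0.373, 0.004], [0.389, -0.387, 0.01]]
240 [[0.349, -0.364, 0.003], [0.353, -0.379, 0.004], [0.355, -0.393, 0.004]]
scene lid y=a x+b z+c [-0.23117828  0.08859396  0.15181921] 0.24011207292328815 [0.56426392 0.04472097 0.24011207]
side lid y=a x+b z+c [-0.22780712  0.07030645  0.15151985] 0.24062604526296474 [0.60810333 0.03493797 0.24062605]
```

View pics/v7.png

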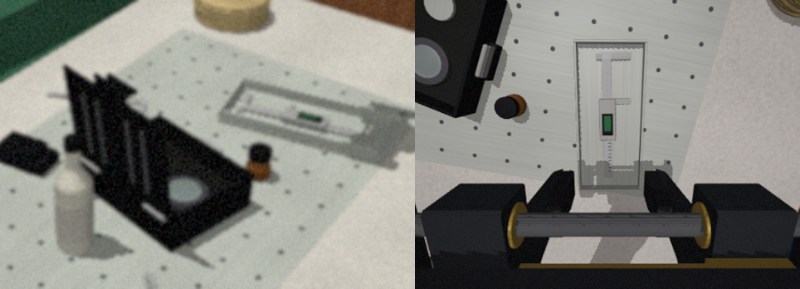

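The caliper lies flat in the tray (slider top at z≈0.018), and the lid is still up at about 1.65–1.7 rad. I'll go over the lid with closed fingers, turned so the closing axis runs along the hinge. That puts them behind the tab but above the bottle's height.

```bash
python3 -m inch '-1 0 0 -0.035 0 0 0;-1 0.0155 -0.0339 0 0 0 0;-1 0.0155 -0.0339 0 0 0 0;-1 0.0155 -0.0339 0 0 0 0;-1 0.0155 -0.0339 0 0 0 0;-1 0.0155 -0.0339 0 0 0 0;-1 0.0155 -0.0339 0 0 0 0;-1 0.0155 -0.0339 0 0 0 0;-1 0.0155 -0.0339 0 0 0 0;-1 0.0155 -0.0339 0 0 0 0;-1 0.0155 -0.0339 0 0 0 0;-1 0.0155 -0.0339 0 0 0 0;-1 0.0155 -0.0339 0 0 0 0;-1 0 0 0 0 0 0';python3 -m inch '-1 0 0 0 0 0 -0.117;-1 0 0 0 0 0 -0.117;-1 0 0 0 0 0 -0.117;-1 0 0 0 0 0 -0.117;-1 0 0 0 0 0 -0.117;-1 0 0 0 0 0 -0.117;-1 0 0 0 0 0 -0.117;-1 0 0 0 0 0 -0.117;-1 0 0 0 0 0 -0.117;-1 0 0 0 0 0 -0.117;-1 0 0 0 0 0 0;-1 0 0 0 0 0 0'
python3 - <<'E'
from h import *
s=get_state();print(s["tool_pos"],s["eef_rot"],s["q"].round(2))
w=np.load("pics/w1c.npy").reshape(-1,3);Q=w[(w[:,2]>.075)&(w[:,2]<.25)&(w[:,1]>-.02)&(w[:,1]<.07)&(w[:,0]>.47)&(w[:,0]<.67)]
u=(Q[:,0]-.574)*.213+(Q[:,1]-.004)*.977
for lo in range(75,250,20):
    k=(Q[:,2]*1000>lo)&(Q[:,2]*1000<lo+20);print("inner",lo,k.sum(),np.percentile(u[k],[5,50,95]).round(4) if k.sum() else 0)
for n in("scene","side"):
    W=cloud(camera_model(n),np.load(f"pics/{n}1.npy")).reshape(-1,3);Q=W[(W[:,2]>.075)&(W[:,2]<.25)&(W[:,1]>-.02)&(W[:,1]<.07)&(W[:,0]>.47)&(W[:,0]<.67)];u=(Q[:,0]-.574)*.213+(Q[:,1]-.004)*.977
    for lo in range(75,250,30):
        k=(Q[:,2]*1000>lo)&(Q[:,2]*1000<lo+30);print(n,lo,k.sum(),np.percentile(u[k],[5,50,95]).round(4) if k.sum() else 0)
    k=(W[:,2]>.02)&(W[:,2]<.19)&(W[:,1]>.072)&(W[:,1]<.16)&(W[:,0]>.53)&(W[:,0]<.66);print("bottle",W[k].min(0),W[k].max(0))
E
```

```text
clock: 13.0
tool_pos: [0.5826, 0.0807, 0.2871]
eef_rot: [0.995, 0.1, -0.001, -0.004]
contact_force: [1.1, 1.2, -0.6]
opening: 0.002
finger_force: 0.0
clock: 14.0
tool_pos: [0.5826, 0.0694, 0.2874]
eef_rot: [0.779, 0.626, -0.002, -0.001]
contact_force: [0.2, -0.0, -0.1]
opening: 0.006
finger_force: 0.0
[0.58257518 0.06935211 0.28739497] [ 0.77941918  0.62649999 -0.00152956 -0.00108285] [ 0.18  0.63 -0.66  1.59  0.42  1.08 -0.81]
inner 75 716 [0.0077 0.0094 0.0112]
inner 95 821 [0.0104 0.0123 0.014 ]
inner 115 941 [0.0133 0.0151 0.0169]
inner 135 1117 [0.0163 0.018  0.0198]
inner 155 1323 [0.0191 0.0209 0.0227]
inner 175 1201 [0.0219 0.0235 0.0256]
inner 195 1318 [0.0247 0.0266 0.0285]
inner 215 2643 [0.0109 0.0284 0.0328]
inner 235 538 [0.0308 0.033  0.0363]
scene 75 430 [0.0146 0.0177 0.0208]
scene 105 506 [0.0192 0.0221 0.0252]
scene 135 590 [0.0234 0.0264 0.0293]
scene 165 612 [0.0275 0.0305 0.0338]
scene 195 630 [0.0311 0.0343 0.037 ]
scene 225 190 [0.0146 0.036  0.0394]
bottle [0.57514415 0.07963958 0.02001669] [0.62429851 0.12667083 0.18280065]
side 75 399 [0.0134 0.0164 0.0192]
side 105 443 [0.0177 0.0206 0.0234]
side 135 452 [0.0219 0.0248 0.0277]
side 165 489 [0.0262 0.029  0.0319]
side 195 520 [0.03   0.0329 0.0355]
side 225 195 [0.0137 0.034  0.0378]
bottle [0.56849609 0.07685783 0.02018104] [0.61869868 0.12605834 0.18364753]
```

```bash
python3 -m inch '-1 0 0 0.031 0 0 0;-1 0 0 0.031 0 0 0;-1 0 0 0.03 0 0 0;-1 0 0 0 0 0 0;-1 -0.015 0 0 0 0 0;-1 -0.015 0 0 0 0 0;-1 -0.014 0 0 0 0 0;-1 0 0 0 0 0 0'; python3 -m inch '-1 -0.014 0 0 0 0 0;-1 -0.014 0 0 0 0 0;-1 -0.014 0 0 0 0 0;-1 0 0 0 0 0 0'
python3 - <<'E'
from h import *
s=get_state();t=s["tool_pos"];print("finger u",(t[0]-.574)*.213+(t[1]-.004)*.977,t)
for n in("side","scene"):
    W=cloud(camera_model(n),snapshot(n)[1]).reshape(-1,3);v=-(W[:,0]-.574)*.977+(W[:,1]-.004)*.213;u=(W[:,0]-.574)*.213+(W[:,1]-.004)*.977
    for a,b in((-.1,-.06),(.06,.1)):
        k=(v>a)&(v<b)&(W[:,2]>.08)&(W[:,2]<.25)&(u>-.1)&(u<.06)
        if k.sum()>20:f=np.polyfit(W[k,2],u[k],1);print(n,a,k.sum(),f,"theta",np.pi/2+np.arctan(f[0]),W[k,2].max())
E
```

```text
clock: 14.67
tool_pos: [0.5742, 0.0236, 0.1979]
eef_rot: [0.78, 0.625, -0.001, 0.001]
contact_force: [-0.6, -0.2, -0.1]
opening: 0.006
finger_force: 0.0
clock: 15.0
tool_pos: [0.5653, -0.0167, 0.1976]
eef_rot: [0.78, 0.626, -0.001, 0.001]
contact_force: [-0.7, 0.1, -0.3]
opening: 0.005
finger_force: 0.0
finger u -0.02206825414462908 [ 0.56534423 -0.01670069  0.1976443 ]
side -0.1 583 [-0.29836113  0.03001454] theta 1.2808437625266773 0.21717346379313043
side 0.06 791 [-0.2991918   0.03163698] theta 1.2800811645731862 0.217745523176161
scene -0.1 821 [-0.29990107  0.03081181] theta 1.2794302961556911 0.21594966532017432
scene 0.06 649 [-0.29757436  0.03247633] theta 1.2815663741805838 0.21672862094914774
```

The lid follows as modelled (1.28 rad). Continue down the arc.

```bash
python3 -m inch '-1 -0.0205 0 0.007 0 0 0;-1 -0.0205 0 0.011 0 0 0;-1 -0.018 0 0.013 0 0 0;-1 -0.018 0 0.016 0 0 0;-1 -0.014 0 0.018 0 0 0;-1 -0.012 0 0.02 0 0 0;-1 -0.006 0 0.015 0 0 0;-1 -0.004 0 0.015 0 0 0;-1 0 0 0 0 0 0;-1 0 0 0 0 0 0'
python3 - <<'E'
from h import *
s=get_state();t=s["tool_pos"];print("finger u",(t[0]-.574)*.213+(t[1]-.004)*.977,t)
for n in("side","scene"):
    p,d=snapshot(n);cv2.imwrite(f"pics/{n}3.png",p[:,:,::-1]);W=cloud(camera_model(n),d).reshape(-1,3);v=-(W[:,0]-.574)*.977+(W[:,1]-.004)*.213;u=(W[:,0]-.574)*.213+(W[:,1]-.004)*.977
    k=(abs(v)>.05)&(abs(v)<.095)&(W[:,2]>.062)&(W[:,2]<.13)&(u>-.15)&(u<.0)
    if k.sum()>20:f=np.polyfit(u[k],W[k,2],1);print(n,k.sum(),f,"theta",-np.arctan(f[0]))
E
```

```text
clock: 15.93
tool_pos: [0.5419, -0.1233, 0.0821]
eef_rot: [0.778, 0.628, 0.0, -0.0]
contact_force: [0.0, 0.6, 1.1]
opening: 0.006
finger_force: 0.0
finger u -0.131163199094079 [ 0.54189018 -0.12325057  0.0820837 ]
side 1366 [-0.17040126  0.06914376] theta 0.1687801200430244
scene 1165 [-0.17216166  0.06755496] theta 0.17049034586883668
```

```bash
python3 -m inch '-1 -0.01 0 0 0 0 0;-1 -0.01 0 0 0 0 0;-1 0 0 0.008 0 0 0;-1 0 0 0.008 0 0 0;-1 0 0 0 0 0 0'; python3 -m inch '-1 0 0 0.004 0 0 0;-1 0 0 0.004 0 0 0;-1 0 0 0 0 0 0'; python3 -m inch '-1 0 0 0.004 0 0 0;-1 0 0 0.003 0 0 0;-1 0 0 0 0 0 0'
```

```text
clock: 16.45
tool_pos: [0.5373, -0.146, 0.0653]
eef_rot: [0.779, 0.627, -0.001, 0.001]
contact_force: [0.1, -4.5, 5.3]
opening: 0.001
finger_force: 2.8
clock: 16.7
tool_pos: [0.5366, -0.1438, 0.0573]
eef_rot: [0.778, 0.628, -0.0, -0.001]
contact_force: [-0.2, 0.3, -1.2]
opening: 0.002
finger_force: 0.0
clock: 16.95
tool_pos: [0.5373, -0.1433, 0.0521]
eef_rot: [0.778, 0.628, 0.0, 0.0]
contact_force: [-2.4, -0.3, 9.4]
opening: 0.002
finger_force: 5.3
```

```bash
cat > lid.py <<'E'
from h import *
s=get_state();t=s["tool_pos"];print("finger u",(t[0]-.574)*.213+(t[1]-.004)*.977,t,s["contact_force"].round(1))
for n in("side","scene"):
    p,d=snapshot(n);cv2.imwrite(f"pics/{n}4.png",p[:,:,::-1]);W=cloud(camera_model(n),d).reshape(-1,3);v=-(W[:,0]-.574)*.977+(W[:,1]-.004)*.213;u=(W[:,0]-.574)*.213+(W[:,1]-.004)*.977
    k=(abs(v)>.05)&(abs(v)<.095)&(W[:,2]>.05)&(W[:,2]<.13)&(u>-.14)&(u<-.02)
    if k.sum()>20:f=np.polyfit(u[k],W[k,2],1);print(n,k.sum(),f,"theta",-np.arctan(f[0]),"z at u=-.15",np.polyval(f,-.15))
E
python3 lid.py;python3 -m inch '-1 0 0 0.003 0 0 0;-1 0 0 0.003 0 0 0;-1 0 0 0 0 0 0;-1 0 0 0 0 0 0';python3 lid.py
```

```text
finger u -0.15170020827972477 [ 0.53733121 -0.14327713  0.0521102 ] [-2.4 -0.3  9.4]
side 917 [0.00191664 0.06808164] theta -0.0019166364627310592 z at u=-.15 0.06779414757734274
scene 762 [0.00152041 0.06632375] theta -0.0015204127424075804 z at u=-.15 0.06609569233511983
clock: 17.38
tool_pos: [0.5376, -0.1434, 0.0509]
eef_rot: [0.778, 0.628, 0.0, 0.002]
contact_force: [-12.5, 0.2, 54.7]
opening: 0.006
finger_force: 27.4
finger u -0.1517777978252981 [ 0.53762228 -0.14342     0.05086604] [-12.5   0.2  54.7]
side 914 [0.00638508 0.06811466] theta -0.0063849951914681236 z at u=-.15 0.06715690104636315
scene 759 [0.00575165 0.06627935] theta -0.005751585216866713 z at u=-.15 0.06541660723852204
```

The lid is at 0 rad. Now I retreat straight up and check that it stays shut.

```bash
python3 -m inch '-1 0 0 -0.005 0 0 0;-1 0 0 -0.01 0 0 0;-1 0 0 -0.02 0 0 0;-1 0 0 -0.035 0 0 0;-1 0 0 -0.035 0 0 0;-1 0 0 -0.035 0 0 0;-1 0 0 -0.035 0 0 0;-1 0 0 0 0 0 0;-1 0 0 0 0 0 0;-1 0 0 0 0 0 0';python3 lid.py; python3 - <<'E'
import cv2,numpy as np
a=cv2.imread("pics/side4.png");cv2.imwrite("pics/end.png",np.clip(a*1.4,0,255).astype(np.uint8))
from h import *
W=cloud(camera_model("side"),snapshot("side")[1]).reshape(-1,3)
for n,x,y,R in(("jar",.472,-.195,.04),("bottle",.597,.105,.04)):
    k=(np.hypot(W[:,0]-x,W[:,1]-y)<R)&(W[:,2]>.01);print(n,W[k].min(0),W[k].max(0))
W=W[(W[:,2]>.006)&(W[:,2]<.03)&(W[:,0]>.36)&(W[:,0]<.59)&(abs(W[:,1]+.3685-.19*(W[:,0]-.476))<.045)];print("caliper",rect(W),np.percentile(W[:,2],[5,50,95]))
E
```

```text
clock: 18.32
tool_pos: [0.5365, -0.1443, 0.2193]
eef_rot: [0.779, 0.628, -0.001, -0.0]
contact_force: [0.0, 0.5, -0.6]
opening: 0.003
finger_force: 0.0
finger u -0.15285794514419684 [ 0.53651594 -0.14428438  0.21930543] [ 0.   0.5 -0.6]
side 944 [-0.00121953  0.06797292] theta 0.0012195268223794316 z at u=-.15 0.06815585295641427
scene 774 [-0.00017827  0.06620541] theta 0.0001782721551981721 z at u=-.15 0.06623215534438896
jar [ 0.45077881 -0.21143454  0.01006433] [ 0.49816544 -0.15985407  0.39030972]
bottle [0.56832552 0.07767884 0.01005148] [0.61845764 0.12632078 0.18344175]
caliper (array([ 475.8, -375.7]), array([239.6,  73.8]), 11.0) [0.00628937 0.01043116 0.02073266]
```

View pics/end.png

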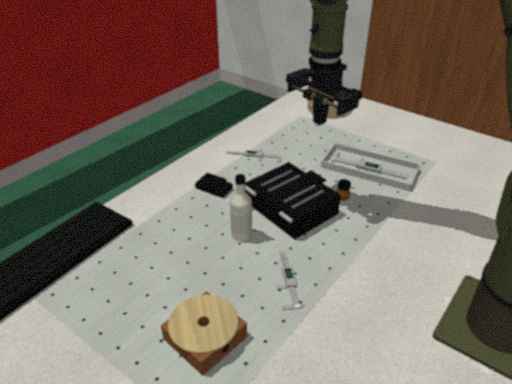

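The lid is shut flat at (293,198) and stays shut. The caliper is in the tray at (372,166), and the bottle, jar, mouse and disc have not moved. Handing in.

```bash
python3 -c "
from plant import r
print(r.finish_job())"
```

```text
the job is handed in; nothing more can be done
None
```

The caliper lies flat in the tray, the lid measures shut (about 0 rad) and stayed shut after I let go, nothing else was visibly moved, and the job is handed in at about 18 s; no verdict came back.

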